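# Roll down the adhesive name plate

### The job

The aluminium name plate on the spring bed has only been laid on its adhesive and must be rolled down. Pick up the wooden press board by its handle, press its flat underside on top of the steel roller with about 9 newtons, and by sliding the board roll the roller across the plate to the line on the far side, keeping that pressure the whole way over the plate (never under 6 N, and never over 13 N anywhere). Leave the roller at rest on the line and put the board back flat on the bench; never grip or touch the roller with the gripper and disturb nothing else.

Things in the scene. Friction and masses are not known exactly. Their poses are not given: they have to be found in the camera images.
- jig: Spring-bed jig fixed to the bench: steel base 170 (x) x 190 (y) x 10 mm; over it a flat black bed 130 (x) x 150 (y) mm, its top about 38 mm above the origin, hinged along its -y edge and held up by springs under its +y side. Origin: centre of the base's underside; z up; the roll goes along its +y. Unloaded, the bed slopes along y by an unmeasured amount of up to about 0.035 rad, up or down.
- plate_mid (a point): Centre of the aluminium name plate on the bed, about 38 mm above the jig's origin. Plate 80 (jig x) x 50 (jig y) mm, under 1 mm thick with no step: it spans 25 mm either side of this point along the jig's y. The bed is firm (over 10 N/mm) where the roller starts and ever softer towards the line, where it sinks several mm when pressed; how far is not known and must be felt by force.
- finish_line (a point): middle of the thin white line across the bed, parallel to the jig's x, 45 mm in jig +y from the plate's centre, about 38 mm above the jig's origin. The roller's axis must end up over it.
- board: Wooden press board, 0.18 kg, on the bench: flat sole 70 (x) x 150 (y) x 12 mm with an upright handle block 60 (x) x 24 (y) mm centred on it, top 58 mm above the underside. Origin: centre of the underside; z up. Grip the handle across its 24 mm (fingers close along the board's y); use it with its 150 mm side along the roll; half a turn makes no difference.
- screwdriver: bystander, a screwdriver on the bench (leave alone)
- pliers: bystander, red-handled pliers (leave alone)
- spool: bystander, white wire spool 60 mm wide, 50 mm high (leave alone)
- taperoll: bystander, black roll of tape 90 mm wide, 19 mm high (leave alone)
- screwjar: bystander, jar 60 mm wide, 65 mm high (leave alone)
- spraycan: bystander, can 66 mm wide, 190 mm high (leave alone)
- wrench: bystander, a wrench (leave alone)
- roller: Roller: plain straight steel cylinder, 26 mm diameter, 90 mm long, 0.25 to 0.5 kg, lying on the bed on the plate's -y side, 38 to 52 mm from the plate's centre. Origin: its centre; x: its axis, along the jig's x; y, z turn as it rolls. Under the pressed board it moves half as far as the board, without slipping; rolling friction keeps it where it is left, even on the slope.
Mind the look-alikes: they are no part of the job. Leave any green look-alike of the board alone.

How it is judged:
On the way, in this order (a step that is already met when the one before it is completed fails the run):
1. the board is pressed on the roller (over 6 N) before the plate (contact force between board and roller above 6 N and y of roller in the frame of jig below -0.028 m), for 0.1 s.
2. the roller, pressed over 6 N, is at the middle of the plate (contact force between board and roller above 6 N and y of roller in the frame of jig between -0.008 and 0.008 m), for 0.05 s.
3. the roller comes under pressure past the plate's far edge (contact force between board and roller above 6 N and y of roller in the frame of jig above 0.026 m), for 0.05 s.
At the end, for the whole second after the job is handed in: The roller lies at rest on the bed with its axis within 6 mm of the white line, parallel to it within 0.12 rad and within 20 mm of the bed's middle; the board lies flat and at rest on the bench, underside down (y of roller in the frame of jig between 0.039 and 0.051 m and x of roller in the frame of jig between -0.02 and 0.02 m and z of roller in the frame of jig between 0.043 and 0.059 m and angle between the x axis of roller and the x axis of jig, either way round below 0.12 rad and linear speed of each of roller, board below 0.01 m/s and height (world z) of board below 0.006 m and angle between board's own z axis and vertical below 0.06 rad); the robot touches nothing.
It fails at once if the roller was pressed with more than 13 N (contact force between board and roller above 13 N).
It fails at once if the roller was on the plate with less than 6 N on it (y of roller in the frame of jig between -0.025 and 0.025 m and contact force between board and roller below 6 N).
It fails at once if the gripper or arm touched the roller (contact force between the arm and roller above 0.5 N).
It fails at once if the fingers touched the roller (contact force between the fingers and roller above 0.5 N).
It fails at once if a bystander was moved more than 20 mm (distance of any of screwdriver, pliers, spool, taperoll, screwjar, spraycan, wrench from where it was at the start of the episode above 0.02 m).
It also fails if it takes over 72 s, if anything falls off the work surface, if the arm or the gripper's body presses on something with over 40 N, if the wrist force passes 120 N, or if a joint passes its speed limit or range.

### The arm

A 6-joint arm with a two-finger parallel gripper is mounted at the origin on the work surface. World frame = base frame: x ahead of the robot, y to its left, z up, the work surface at z = 0. Lengths are in m, angles in rad, forces in N, time in s.
With the tool pointing down it reaches from about 0.35 to 0.775 m from the base axis. Payload 5.5 kg.
Tool frame: the origin (TCP) lies midway between the tips of the shut fingers; the grasp point (between the pads) lies 19 mm behind it; z points along the fingers, y is the line along which they close (so a half turn about z gives the same grasp; the last joint's range is limited). The gripper opens to 85 mm and grips with 20 to 120 N. Pads are 22 mm wide; open, the fingers measure 114 mm over their backs; the gripper's body (76 mm by 85 mm) begins 54 mm behind the grasp point. The pads swing forward as they close: fully open they stand 13 mm farther back than shut.
Start: joints at [-1.474, 0.313, 0.046, 1.304, 0, 1.431], TCP at [0.135, -0.559, 0.231] pointing down, gripper open.
Joint ranges: [-2.76, 2.76], [-0.86, 1.69], [-1.03, 1.26], [-2.2, 2.34], [-1.47, 1.5], [-3.14, 3.14]. Speed limits (rad/s): [2.57, 2.57, 3.14, 3.14, 3.14, 3.14].

### API

Orientations are given as a unit quaternion [w, x, y, z].
In Python, from workcell import telemetry, imaging, env gives the robot as it stands. The module is installed in compiled form; this text tells all that it offers.
- The arm moves only by the tool step_arm, never from a script. Its argument "moves" is a list of rows, each a list of 3 entries, a list of its own where there are three numbers: the shift along the tool's x, y, z in mm, then the turn, a rotation vector about the tool's x, y, z in rad, then the finger opening in mm, from 0 to 85.4. A call has 1 to 8 rows; each row is the pose to reach, as a shift and turn from the pose commanded when the call began, along the tool's axes at that moment; what a row does not reach only later rows make up. A row lasts 1/12 s, in which the tool goes at most 41.7 mm and 7.16 degrees, less where a joint would pass 70% of its speed; a pose out of reach is approached as far as the arm can. A call with a gripper value outside its range is refused whole. The fingers move at their own pace and stop on an object; "grip_force" is the grip in N (left out, the last holds). Time passes only in rows, so rows that repeat a pose let the fingers close. It gives the time, the measured TCP pose, the force, the opening and the grip force at its end, in the units of the state.
- telemetry.get_state(): the state, without advancing time (a new reading comes with each control period).
- imaging.read_camera(name): name is "scene" or "top" or "wrist"; returns the picture (384x512x3 uint8, red, green, blue); there is no depth.
- imaging.camera_params(name): a dict with "camera_matrix" (3x3 intrinsics, pixels), "D" ([k1, k2, p1, p2, k3] as OpenCV has them; the pictures are not rectified), "pose" (4x4, takes a point from camera to world coordinates). Camera axes: x right, y up, looking along -z (the intrinsics and any distortion apply to the point x, -y, -z); pixel columns grow to the right and rows downward; lengths in m; the calibration is good to about 2 mm. A picture is of the moment at which its call begins: read the wrist's pose just before it. camera_params takes no time and is no camera call; for the wrist camera it gives the pose at the moment of the call.
- env.hand_in(): hands the job in; it is judged then, once.
The state is a dict: "clock": time; "joint_pos": joint angles; "qvel": joint speeds; "tau": joint torques, N m; "tcp_pos": TCP position; "orientation": TCP orientation; "wrist_force": force on the tool from outside, world axes, zero at the start; "ft_torque": the same for the moment, N m; "finger_gap": finger opening in m; "grip_force": force on a finger pad.
Only numpy, scipy, OpenCV 4.12 (cv2) and the standard library are available. Lean on these libraries where they do the work, as an engineer would, in place of code of your own. Each camera call takes 0.05 s, during which the arm holds its last target. There are 200 camera calls.

## Working session

There is one attempt and no reset: what is moved stays moved. The work goes in short steps, Python scripts to look and compute and a tool call to move; the robot and the scene stay as the last step left them, time stands still between calls to the robot, and variables do not carry over. Pictures are saved under pics/ and viewed, at most 10 in all, crops included, and the job is handed in when it is done.

Besides the shell and the picture viewer there is one more tool, called as name(argument=value, ...) on one line, values as JSON. step_arm: Moves the arm, as the interface text tells. Its arguments: {"type":"object","properties":{"moves":{"type":"array"},"grip_force":{"type":"number"}},"required":["moves"]}

```bash
mkdir -p pics; cat > h.py <<'E'
import numpy as np,cv2
from workcell import telemetry,imaging,env
def snap(n,f):
    p=imaging.camera_params(n); im=imaging.read_camera(n); cv2.imwrite('pics/'+f,im[:,:,::-1]); np.savez('pics/'+f+'.npz',K=p['camera_matrix'],D=p['D'],T=p['pose']); return im
def ray(f,uv):
    d=np.load('pics/'+f+'.npz'); q=cv2.undistortPoints(np.array(uv,float).reshape(-1,1,2),d['K'],d['D']).reshape(-1,2)
    r=np.c_[q[:,0],-q[:,1],-np.ones(len(q))]@d['T'][:3,:3].T
    return d['T'][:3,3],r
def onz(f,uv,z):
    o,r=ray(f,uv); z=np.broadcast_to(z,len(r)); return o+r*((z-o[2])/r[:,2])[:,None]
def proj(f,X):
    d=np.load('pics/'+f+'.npz'); Y=(np.atleast_2d(X)-d['T'][:3,3])@d['T'][:3,:3]; Y=Y*[1,-1,-1]
    return cv2.projectPoints(Y,np.zeros(3),np.zeros(3),d['K'],d['D'])[0].reshape(-1,2)
E
python3 - <<'E'
from h import *
snap('top','top.png');snap('scene','scene.png')
s=telemetry.get_state();print(s)
for n in('top','scene','wrist'):print(n,imaging.camera_params(n)['pose'].round(3).tolist())
E
```

```text
{'clock': 0.1, 'joint_pos': array([-1.47360837e+00,  3.13942700e-01,  4.50811400e-02,  1.30364631e+00,
       -2.62475276e-05,  1.43124709e+00]), 'qvel': array([-1.30529617e-03, -1.66040682e-03,  4.12250151e-03,  9.40474478e-04,
       -9.94209868e-04, -5.29347675e-05]), 'tau': array([ 1.54745245e-03, -4.81726348e+01,  2.99244529e+01,  1.27762451e-02,
       -2.45660649e-04, -1.04768128e-05]), 'tcp_pos': array([ 0.13481999, -0.55847514,  0.2304835 ]), 'orientation': array([-8.55859834e-04,  9.93002248e-01,  1.18092346e-01,  5.00366685e-06]), 'wrist_force': array([-0.16092709, -0.28566419,  0.44920008]), 'ft_torque': array([0.05032859, 0.00826219, 0.02365745]), 'grip_force': 0.0, 'finger_gap': 0.08543980478458185}
top [[-0.01, 0.993, -0.119, 0.407], [-1.0, -0.01, -0.0, 0.024], [-0.001, 0.119, 0.993, 1.088], [0.0, 0.0, 0.0, 1.0]]
scene [[-0.727, -0.565, 0.39, 0.905], [0.687, -0.601, 0.41, 0.409], [0.003, 0.566, 0.825, 0.847], [0.0, 0.0, 0.0, 1.0]]
wrist [[0.234, 0.927, 0.293, 0.209], [-0.972, 0.223, 0.069, -0.54], [-0.001, -0.301, 0.954, 0.373], [0.0, 0.0, 0.0, 1.0]]
```

View pics/top.png

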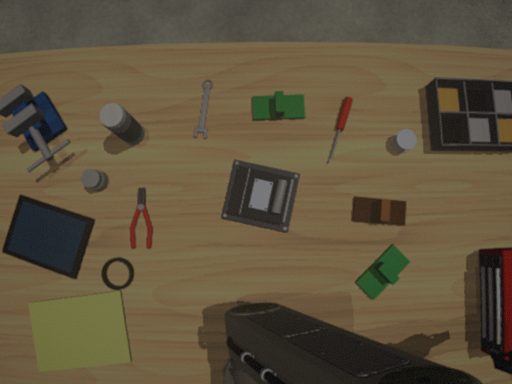

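View pics/scene.png

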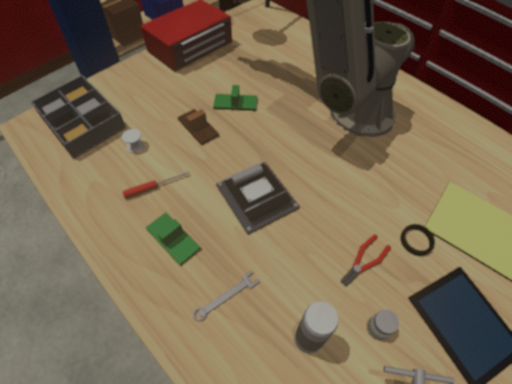

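The top view shows the jig at about (261,196) with the roller on its right, and the brown board at (379,211). The scene view agrees. I'll zoom in to measure.

```bash
python3 - <<'E'
from h import *
im=cv2.imread('pics/top.png')[145:245,215:415]
cv2.imwrite('pics/crop.png',cv2.resize(cv2.convertScaleAbs(im,alpha=1.6),None,fx=4,fy=4,interpolation=cv2.INTER_CUBIC))
E
```

```text
(no output)
```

View pics/crop.png

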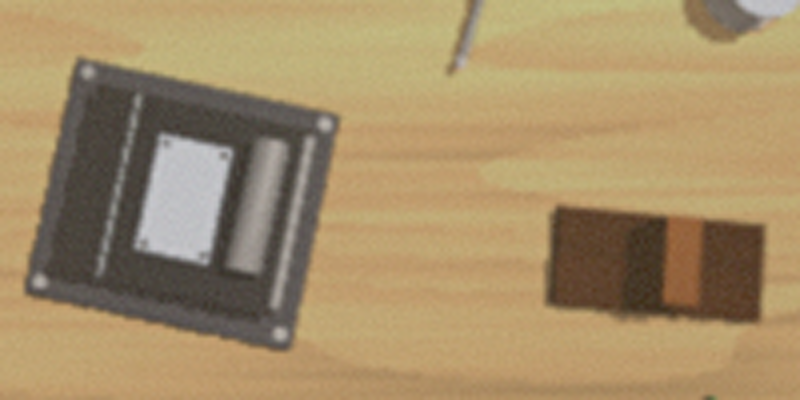

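```bash
python3 - <<'E'
from h import *
def g(pts,z): return onz('top.png',[((u+.5)/4-.5+215,(v+.5)/4-.5+145) for u,v in pts],z)
def rep(n,P):
    e=[P[(i+1)%4]-P[i] for i in range(4)]
    print(n,P.mean(0).round(4),'len',[round(np.linalg.norm(x),3) for x in e],'ang',[round(np.degrees(np.arctan2(x[1],x[0])),1) for x in e])
rep('base',g([(80,58),(338,118),(290,350),(26,294)],.01))
rep('plate',g([(160,133),(233,146),(210,267),(135,248)],.038))
rep('roller',g([(258,138),(291,142),(262,272),(226,270)],.051))
rep('sole',g([(556,206),(765,224),(760,321),(546,305)],.012))
rep('handle',g([(667,217),(703,217),(699,306),(663,305)],.058))
print(g([(139,95),(100,275)],.038))
s=telemetry.get_state()
from scipy.spatial.transform import Rotation as R
q=s['orientation'];print(R.from_quat(q[[1,2,3,0]]).as_matrix().round(3))
E
```

```text
base [0.5111 0.0024 0.01  ] len [np.float64(0.187), np.float64(0.166), np.float64(0.187), np.float64(0.17)] ang [np.float64(-103.8), np.float64(167.1), np.float64(77.5), np.float64(-13.0)]
plate [0.5123 0.0023 0.038 ] len [np.float64(0.051), np.float64(0.084), np.float64(0.052), np.float64(0.08)] ang [np.float64(-100.8), np.float64(168.4), np.float64(75.2), np.float64(-12.8)]
roller [ 0.5059 -0.0476  0.051 ] len [np.float64(0.022), np.float64(0.09), np.float64(0.024), np.float64(0.092)] ang [np.float64(-97.5), np.float64(166.4), np.float64(86.2), np.float64(-14.5)]
sole [ 0.4649 -0.3305  0.012 ] len [np.float64(0.152), np.float64(0.069), np.float64(0.154), np.float64(0.07)] ang [np.float64(-95.5), np.float64(174.1), np.float64(84.8), np.float64(-8.0)]
handle [ 0.4641 -0.333   0.058 ] len [np.float64(0.025), np.float64(0.06), np.float64(0.025), np.float64(0.059)] ang [np.float64(-90.7), np.float64(174.7), np.float64(87.4), np.float64(-5.2)]
[[0.58371062 0.03256379 0.038     ]
 [0.46077786 0.06002489 0.038     ]]
[[ 0.972  0.235 -0.   ]
 [ 0.235 -0.972  0.002]
 [ 0.    -0.002 -1.   ]]
```

```bash
cat >> h.py <<'E'
from scipy.spatial.transform import Rotation as R
def to(x,y,z,yaw):
    "shift (mm) and turn (tool axes) to a down-pointing pose with tool-x yaw (deg)"
    s=telemetry.get_state(); M=R.from_quat(s['orientation'][[1,2,3,0]])
    G=R.from_euler('z',yaw,degrees=True)*R.from_euler('x',180,degrees=True)
    print('t',round(s['clock'],2),'mm',(M.inv().apply(np.array([x,y,z])-s['tcp_pos'])*1000).round(1),'rad',(M.inv()*G).as_rotvec().round(4))
E
python3 -c "
from h import *
to(.464,-.332,.17,174.5)"
```

```text
t 0.1 mm [ 373.1 -142.9   60.8] rad [-1.0000e-04 -2.4000e-03 -2.8089e+00]
```

step_arm(moves=[[[374, -143, 60], [0, 0, -2.8], 85], [[374, -143, 60], [0, 0, -2.8], 85], [[374, -143, 60], [0, 0, -2.8], 85], [[374, -143, 60], [0, 0, -2.8], 85], [[374, -143, 60], [0, 0, -2.8], 85], [[374, -143, 60], [0, 0, -2.8], 85], [[374, -143, 60], [0, 0, -2.8], 85], [[374, -143, 60], [0, 0, -2.8], 85]])

```text
clock: 0.77
tcp_pos: [0.4078, -0.3707, 0.1813]
orientation: [-0.0, 0.813, 0.582, -0.0]
wrist_force: [0.8, -0.0, 0.5]
finger_gap: 0.0849
grip_force: 0.0
```

```bash
python3 -c "
from h import *
to(.464,-.332,.17,174.5)"
```

```text
t 0.77 mm [54.7 40.8 11.3] rad [-2.0000e-04 -5.0000e-04 -1.8028e+00]
```

step_arm(moves=[[[54, 40, 11], [0, 0, -1.8], 85], [[54, 40, 11], [0, 0, -1.8], 85], [[54, 40, 11], [0, 0, -1.8], 85], [[54, 40, 11], [0, 0, -1.8], 85], [[54, 40, 11], [0, 0, -1.8], 85], [[54, 40, 11], [0, 0, -1.8], 85], [[54, 40, 11], [0, 0, -1.8], 85], [[54, 40, 11], [0, 0, -1.8], 85]])

```text
clock: 1.43
tcp_pos: [0.4619, -0.334, 0.1703]
orientation: [-0.001, 0.434, 0.901, 0.0]
wrist_force: [-0.5, -0.0, 0.4]
finger_gap: 0.0849
grip_force: 0.0
```

step_arm(moves=[[[0, 0, 0], [0, 0, -0.8], 85], [[0, 0, 0], [0, 0, -0.8], 85], [[0, 0, 0], [0, 0, -0.8], 85], [[0, 0, 0], [0, 0, -0.8], 85], [[0, 0, 0], [0, 0, -0.8], 85], [[0, 0, 0], [0, 0, -0.8], 85], [[0, 0, 0], [0, 0, -0.8], 85], [[0, 0, 0], [0, 0, -0.8], 85]])

```text
clock: 2.1
tcp_pos: [0.4618, -0.3342, 0.1704]
orientation: [-0.0, 0.052, 0.999, 0.0]
wrist_force: [0.8, -0.1, -0.5]
finger_gap: 0.0847
grip_force: 0.0
```

```bash
python3 -c "
from h import *
to(.464,-.332,.17,174.5)
snap('wrist','w1.png')"
```

```text
t 2.1 mm [-1.9  2.4  0.4] rad [ 0.0006 -0.0008 -0.0076]
```

View pics/w1.png

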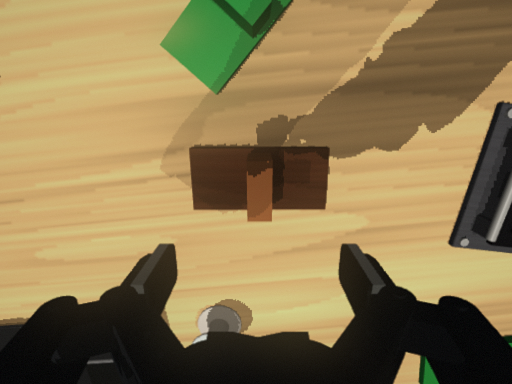

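The wrist view shows the board's sole with corners at about (190,146), (329,147), (326,209) and (194,210). The near edge of the handle top runs from (247,221) to (272,221).

```bash
python3 -c "
from h import *
P=onz('w1.png',[(190,146.5),(329,147),(326,209),(194,210)],.012)
print(P.round(4),P.mean(0),[np.degrees(np.arctan2(*(b-a)[1::-1])).round(1) for a,b in zip(P,np.roll(P,-1,0))],[np.linalg.norm(b-a).round(4) for a,b in zip(P,np.roll(P,-1,0))])
H=onz('w1.png',[(247,221),(272,221)],.058);print(H)
"
```

```text
[[ 0.42   -0.4016  0.012 ]
 [ 0.4359 -0.2544  0.012 ]
 [ 0.5062 -0.2599  0.012 ]
 [ 0.4918 -0.4097  0.012 ]] [ 0.46348843 -0.33139029  0.012     ] [np.float64(83.8), np.float64(-4.5), np.float64(-95.5), np.float64(173.6)] [np.float64(0.148), np.float64(0.0705), np.float64(0.1504), np.float64(0.0722)]
[[ 0.49218354 -0.34720296  0.058     ]
 [ 0.49472694 -0.32290513  0.058     ]]
```

step_arm(moves=[[[-2, 2, 40], [0, 0, -0.007], 85], [[-2, 2, 80], [0, 0, -0.007], 85], [[-2, 2, 115], [0, 0, -0.007], 85], [[-2, 2, 135], [0, 0, -0.007], 85], [[-2, 2, 148], [0, 0, -0.007], 85], [[-2, 2, 153], [0, 0, -0.007], 85], [[-2, 2, 153], [0, 0, -0.007], 85]])

```text
clock: 2.73
tcp_pos: [0.4633, -0.3318, 0.0164]
orientation: [-0.001, 0.049, 0.999, 0.001]
wrist_force: [-0.0, 0.4, 0.8]
finger_gap: 0.0849
grip_force: 0.0
```

step_arm(moves=[[[0, 0, 0], [0, 0, 0], 40], [[0, 0, 0], [0, 0, 0], 30], [[0, 0, 0], [0, 0, 0], 20], [[0, 0, 0], [0, 0, 0], 15], [[0, 0, 0], [0, 0, 0], 15], [[0, 0, 0], [0, 0, 0], 15], [[0, 0, 0], [0, 0, 0], 15], [[0, 0, 0], [0, 0, 0], 15]], grip_force=90)

```text
clock: 3.4
tcp_pos: [0.4649, -0.3332, 0.019]
orientation: [0.001, 0.049, 0.999, -0.001]
wrist_force: [0.6, 0.7, 6.2]
finger_gap: 0.0229
grip_force: 88.9
```

```bash
python3 -c "
from h import *
to(.490,-.093,.14,167)"
```

```text
t 3.4 mm [  -1.7  241.3 -121.3] rad [-0.0011  0.0017  0.129 ]
```

step_arm(moves=[[[0, 0, -5], [0, 0, 0], 15], [[0, 0, -25], [0, 0, 0], 15], [[0, 0, -60], [0, 0, 0], 15], [[0, 0, -95], [0, 0, 0], 15], [[0, 0, -120], [0, 0, 0], 15], [[0, 0, -120], [0, 0, 0], 15]])

```text
clock: 3.9
tcp_pos: [0.4666, -0.3348, 0.1438]
orientation: [0.003, 0.049, 0.999, -0.003]
wrist_force: [1.2, -1.1, -1.2]
finger_gap: 0.0232
grip_force: 88.5
```

```bash
python3 -c "
from h import *
to(.490,-.093,.14,167)"
```

```text
t 3.9 mm [  0.3 243.    2.4] rad [-0.0053  0.0074  0.1291]
```

step_arm(moves=[[[0, 40, 0], [0, 0, 0.12], 15], [[0, 80, 0], [0, 0, 0.127], 15], [[0, 120, 0], [0, 0, 0.127], 15], [[0, 160, 0], [0, 0, 0.127], 15], [[0, 200, 0], [0, 0, 0.127], 15], [[0, 230, 0], [0, 0, 0.127], 15], [[0, 243, 0], [0, 0, 0.127], 15], [[0, 243, 0], [0, 0, 0.127], 15]])

```text
clock: 4.57
tcp_pos: [0.4868, -0.0874, 0.1369]
orientation: [-0.001, 0.11, 0.994, 0.001]
wrist_force: [0.3, 0.3, -1.6]
finger_gap: 0.0233
grip_force: 89.0
```

step_arm(moves=[[[0, 0, 0], [0, 0, 0], 15], [[0, 0, 0], [0, 0, 0], 15], [[0, 0, 0], [0, 0, 0], 15], [[0, 0, 0], [0, 0, 0], 15]])

```text
clock: 4.9
tcp_pos: [0.4879, -0.0919, 0.1376]
orientation: [-0.0, 0.113, 0.994, -0.0]
wrist_force: [-0.7, 0.4, -1.4]
finger_gap: 0.0234
grip_force: 89.0
```

```bash
python3 -c "
from h import *
to(.490,-.093,.14,167)
snap('wrist','w2.png');snap('top','t2.png');snap('scene','s2.png')
for i in range(6):
  s=telemetry.get_state();print(s['clock'],s['wrist_force'].round(2),s['ft_torque'].round(2),s['tcp_pos'].round(4));imaging.read_camera('top')
"
```

```text
t 4.9 mm [-2.3 -0.6 -2.4] rad [-0.0002 -0.0003  0.0002]
5.05 [ 0.08 -0.28 -1.52] [-0.03 -0.01 -0.02] [ 0.4879 -0.0916  0.1378]
5.1 [ 0.07 -0.46 -3.04] [-0.01 -0.03 -0.03] [ 0.4879 -0.0915  0.1378]
5.15 [-0.97  0.62 -2.15] [-0.02 -0.03 -0.01] [ 0.488  -0.0913  0.1378]
5.2 [-0.28 -0.29 -2.66] [ 0.02 -0.02 -0.  ] [ 0.488  -0.0912  0.1379]
5.25 [ 0.14 -0.22 -1.78] [ 0.01 -0.01 -0.01] [ 0.488  -0.0911  0.1379]
5.3 [ 0.4  -0.32 -1.64] [ 0.02  0.05 -0.02] [ 0.488  -0.091   0.1379]
```

View pics/w2.png

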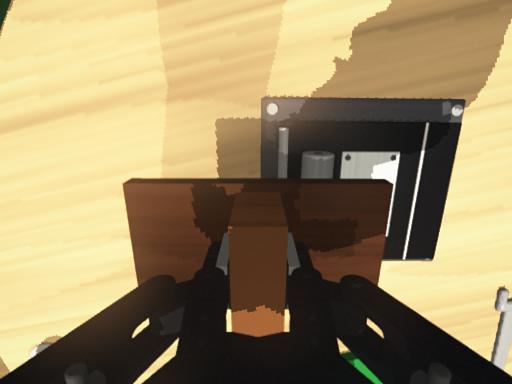

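```bash
python3 -c "
from h import *
L=onz('w2.png',[(427.5,125),(405,258)],.038);d=(L[0]-L[1]);print(L,np.degrees(np.arctan2(d[1],d[0])))
x=(d/np.linalg.norm(d))[:2]; y=np.array([-x[1],x[0]])
for n,uv,z in [('roller',[(301.5,165),(334.5,165)],.051),('plate',[(341,152),(400,152)],.038),('base',[(262,98),(465,98)],.01),('baseside',[(434,260)],.01)]:
  P=onz('w2.png',uv,z);print(n,P.round(4),'y-line',((P-L[1])[:,:2]@y).round(4))
"
```

```text
[[0.4605532  0.06192227 0.038     ]
 [0.5842042  0.03406794 0.038     ]] 167.30512657216065
roller [[ 0.4674 -0.0496  0.051 ]
 [ 0.4736 -0.023   0.051 ]] y-line [0.1073 0.0799]
plate [[ 0.467  -0.0129  0.038 ]
 [ 0.4784  0.0371  0.038 ]] y-line [0.0716 0.0203]
base [[ 0.4081 -0.069   0.01  ]
 [ 0.4491  0.1133  0.01  ]] y-line [ 0.1392 -0.0476]
baseside [[0.6141 0.0778 0.01  ]] y-line [-0.0492]
```

step_arm(moves=[[[0, 0, 10], [0, 0, 0], 15], [[0, 0, 22], [0, 0, 0], 15], [[0, 0, 33], [0, 0, 0], 15], [[0, 0, 41], [0, 0, 0], 15], [[0, 0, 45], [0, 0, 0], 15], [[0, 0, 45], [0, 0, 0], 15], [[0, 0, 45], [0, 0, 0], 15], [[0, 0, 45], [0, 0, 0], 15]])

```text
clock: 6.02
tcp_pos: [0.4884, -0.091, 0.0933]
orientation: [0.0, 0.112, 0.994, -0.0]
wrist_force: [-0.8, -0.6, -2.0]
finger_gap: 0.0228
grip_force: 89.0
```

```bash
cat >> h.py <<'E'
def st(n=4):
    "averaged force and board position in the jig frame"
    F=[];
    for i in range(n):
        s=telemetry.get_state();F.append(np.r_[s['wrist_force'],s['ft_torque']])
        if i<n-1: imaging.read_camera('top')
    F=np.mean(F,0); d=s['tcp_pos'][:2]-[.512,.0033]; x=np.array([.9755,-.2198]);y=np.array([.2198,.9755])
    M=R.from_quat(s['orientation'][[1,2,3,0]]).as_matrix()
    print('t %.2f N %.2f F %s T %s | jig x %.1f y %.1f z %.2f mm | tilt y %.4f x %.4f'%(s['clock'],F[2]+1.9,F[:3].round(1),F[3:].round(2),1e3*d@x,1e3*d@y,1e3*s['tcp_pos'][2],M[:2,2]@y,M[:2,2]@x), 'yaw',round(np.degrees(np.arctan2(M[1,0],M[0,0])),2))
E
python3 -c "
from h import *
st(8);snap('scene','s3.png')"
```

```text
t 6.37 N 0.18 F [-0.4 -0.1 -1.7] T [-0.   -0.01  0.  ] | jig x -2.5 y -97.1 z 93.15 mm | tilt y -0.0002 x 0.0005 yaw 167.12
```

step_arm(moves=[[[0, 0, 1], [0, 0, 0], 15], [[0, 0, 2], [0, 0, 0], 15], [[0, 0, 3], [0, 0, 0], 15], [[0, 0, 4], [0, 0, 0], 15], [[0, 0, 5], [0, 0, 0], 15], [[0, 0, 6], [0, 0, 0], 15], [[0, 0, 6], [0, 0, 0], 15], [[0, 0, 6], [0, 0, 0], 15]])

```text
clock: 7.08
tcp_pos: [0.4879, -0.0908, 0.0868]
orientation: [-0.0, 0.112, 0.994, -0.0]
wrist_force: [-0.4, 0.2, -2.1]
finger_gap: 0.0233
grip_force: 89.0
```

step_arm(moves=[[[0, 0, 0.5], [0, 0, 0], 15], [[0, 0, 1], [0, 0, 0], 15], [[0, 0, 1.5], [0, 0, 0], 15], [[0, 0, 2], [0, 0, 0], 15], [[0, 0, 2], [0, 0, 0], 15]])

```text
clock: 7.5
tcp_pos: [0.4879, -0.0908, 0.0848]
orientation: [-0.0, 0.112, 0.994, -0.0]
wrist_force: [-0.5, -0.7, -1.7]
finger_gap: 0.0229
grip_force: 89.0
```

```bash
python3 -c "
from h import *
st(4)"
```

```text
t 7.65 N 0.22 F [-0.3 -0.4 -1.7] T [-0.   -0.   -0.01] | jig x -2.7 y -97.1 z 84.86 mm | tilt y -0.0001 x 0.0000 yaw 167.12
```

step_arm(moves=[[[0, 0, 0.4], [0, 0, 0], 15], [[0, 0, 0.8], [0, 0, 0], 15], [[0, 0, 1.2], [0, 0, 0], 15], [[0, 0, 1.5], [0, 0, 0], 15], [[0, 0, 1.5], [0, 0, 0], 15]])

```text
clock: 8.07
tcp_pos: [0.4879, -0.0908, 0.0833]
orientation: [-0.0, 0.112, 0.994, -0.0]
wrist_force: [0.4, -0.1, -1.9]
finger_gap: 0.0232
grip_force: 89.0
```

```bash
sed -i 's/F\[2\]+1.9/F[2]+1.75/' h.py; python3 -c "
from h import *
st(4)"
```

```text
t 8.22 N -0.22 F [ 0.3 -0.1 -2. ] T [-0.01 -0.   -0.02] | jig x -2.7 y -97.1 z 83.37 mm | tilt y -0.0001 x -0.0000 yaw 167.12
```

step_arm(moves=[[[0, 0, 0.3], [0, 0, 0], 15], [[0, 0, 0.6], [0, 0, 0], 15], [[0, 0, 0.9], [0, 0, 0], 15], [[0, 0, 1.0], [0, 0, 0], 15], [[0, 0, 1.0], [0, 0, 0], 15]])

```text
clock: 8.63
tcp_pos: [0.4881, -0.0908, 0.0826]
orientation: [0.0, 0.112, 0.994, -0.0]
wrist_force: [-0.7, 0.3, 1.2]
finger_gap: 0.023
grip_force: 89.5
```

step_arm(moves=[[[0, 0, 0.2], [0, 0, 0], 15], [[0, 0, 0.4], [0, 0, 0], 15], [[0, 0, 0.6], [0, 0, 0], 15], [[0, 0, 0.6], [0, 0, 0], 15]])

```text
clock: 8.97
tcp_pos: [0.4882, -0.0907, 0.0823]
orientation: [0.0, 0.112, 0.994, 0.0]
wrist_force: [-2.8, 1.0, 6.4]
finger_gap: 0.0229
grip_force: 90.1
```

```bash
python3 -c "
from h import *
st(4)"
```

```text
t 9.12 N 7.54 F [-2.3  0.6  5.8] T [0.47 0.33 0.07] | jig x -2.6 y -97.0 z 82.32 mm | tilt y 0.0002 x 0.0006 yaw 167.13
```

step_arm(moves=[[[0, 0, 0.15], [0, 0, 0], 15], [[0, 0.5, 0.15], [0, 0, 0], 15], [[0, 2, 0.15], [0, 0, 0], 15], [[0, 4, 0.15], [0, 0, 0], 15], [[0, 5.5, 0.15], [0, 0, 0], 15], [[0, 6, 0.15], [0, 0, 0], 15], [[0, 6, 0.15], [0, 0, 0], 15]])

```text
clock: 9.7
tcp_pos: [0.4896, -0.0848, 0.0822]
orientation: [0.0, 0.112, 0.994, 0.0]
wrist_force: [-2.9, 0.2, 5.7]
finger_gap: 0.0231
grip_force: 90.2
```

```bash
python3 -c "
from h import *
st(3)"
```

```text
t 9.80 N 7.50 F [-2.4  0.5  5.7] T [0.51 0.34 0.03] | jig x -2.5 y -90.9 z 82.24 mm | tilt y 0.0003 x 0.0008 yaw 167.13
```

step_arm(moves=[[[0, 1, 0.1], [0, 0, 0], 15], [[0, 2.5, 0.2], [0, 0, 0], 15], [[0, 4.5, 0.27], [0, 0, 0], 15], [[0, 6.5, 0.34], [0, 0, 0], 15], [[0, 7.5, 0.38], [0, 0, 0], 15], [[0, 8, 0.4], [0, 0, 0], 15], [[0, 8, 0.4], [0, 0, 0], 15]])

```text
clock: 10.38
tcp_pos: [0.4915, -0.0771, 0.082]
orientation: [0.001, 0.112, 0.994, 0.0]
wrist_force: [-2.9, 1.1, 6.5]
finger_gap: 0.0233
grip_force: 90.2
```

```bash
python3 -c "
from h import *
st(3)"
```

```text
t 10.48 N 9.24 F [-2.7  0.9  7.5] T [0.54 0.38 0.05] | jig x -2.3 y -82.9 z 82.05 mm | tilt y 0.0003 x 0.0012 yaw 167.13
```

step_arm(moves=[[[0, 1, 0.03], [0, 0, 0], 15], [[0, 3, 0.08], [0, 0, 0], 15], [[0, 5.5, 0.13], [0, 0, 0], 15], [[0, 8, 0.18], [0, 0, 0], 15], [[0, 9.5, 0.21], [0, 0, 0], 15], [[0, 10, 0.22], [0, 0, 0], 15], [[0, 10, 0.22], [0, 0, 0], 15]])

```text
clock: 11.07
tcp_pos: [0.4939, -0.0673, 0.0819]
orientation: [0.001, 0.112, 0.994, -0.0]
wrist_force: [-1.9, 1.6, 7.4]
finger_gap: 0.0232
grip_force: 90.2
```

```bash
python3 -c "
from h import *
st(3)"
```

```text
t 11.17 N 8.72 F [-2.2  1.3  7. ] T [0.46 0.36 0.03] | jig x -2.2 y -72.9 z 81.85 mm | tilt y 0.0003 x 0.0014 yaw 167.13
```

step_arm(moves=[[[0, 1, 0.04], [0, 0, 0], 15], [[0, 3, 0.12], [0, 0, 0], 15], [[0, 5.5, 0.2], [0, 0, 0], 15], [[0, 8, 0.28], [0, 0, 0], 15], [[0, 9.5, 0.33], [0, 0, 0], 15], [[0, 10, 0.35], [0, 0, 0], 15], [[0, 10, 0.35], [0, 0, 0], 15]])

```text
clock: 11.75
tcp_pos: [0.4963, -0.0576, 0.0816]
orientation: [0.001, 0.112, 0.994, -0.0]
wrist_force: [-2.4, 1.1, 6.7]
finger_gap: 0.0232
grip_force: 90.3
```

```bash
python3 -c "
from h import *
st(3)"
```

```text
t 11.85 N 8.40 F [-2.3  1.4  6.7] T [0.49 0.34 0.02] | jig x -2.0 y -62.9 z 81.58 mm | tilt y 0.0003 x 0.0017 yaw 167.13
```

step_arm(moves=[[[0, 1, 0.1], [0, 0, 0], 15], [[0, 3, 0.22], [0, 0, 0], 15], [[0, 5, 0.33], [0, 0, 0], 15], [[0, 7, 0.44], [0, 0, 0], 15], [[0, 8, 0.5], [0, 0, 0], 15], [[0, 8, 0.5], [0, 0, 0], 15]])

```text
clock: 12.35
tcp_pos: [0.4982, -0.0498, 0.0812]
orientation: [0.001, 0.112, 0.994, 0.0]
wrist_force: [-1.9, 1.2, 8.6]
finger_gap: 0.0227
grip_force: 90.4
```

```bash
python3 -c "
from h import *
st(3)"
```

```text
t 12.45 N 10.00 F [-1.6  0.8  8.2] T [0.5  0.35 0.04] | jig x -1.9 y -54.8 z 81.23 mm | tilt y 0.0004 x 0.0019 yaw 167.13
```

step_arm(moves=[[[0, 1, 0.03], [0, 0, 0], 15], [[0, 3, 0.1], [0, 0, 0], 15], [[0, 5.5, 0.18], [0, 0, 0], 15], [[0, 8, 0.26], [0, 0, 0], 15], [[0, 9.5, 0.32], [0, 0, 0], 15], [[0, 10, 0.35], [0, 0, 0], 15], [[0, 10, 0.35], [0, 0, 0], 15]])

```text
clock: 13.03
tcp_pos: [0.5005, -0.0401, 0.0809]
orientation: [0.001, 0.112, 0.994, -0.0]
wrist_force: [-1.4, 0.9, 7.7]
finger_gap: 0.023
grip_force: 90.4
```

```bash
python3 -c "
from h import *
st(3)"
```

```text
t 13.13 N 9.79 F [-1.9  0.8  8. ] T [ 0.43  0.32 -0.03] | jig x -1.7 y -44.9 z 80.96 mm | tilt y 0.0003 x 0.0023 yaw 167.13
```

Roller now at about -22.6 mm. The force is steady, so I'll keep going.

step_arm(moves=[[[0, 1, 0.03], [0, 0, 0], 15], [[0, 3, 0.1], [0, 0, 0], 15], [[0, 5.5, 0.2], [0, 0, 0], 15], [[0, 8, 0.3], [0, 0, 0], 15], [[0, 9.5, 0.36], [0, 0, 0], 15], [[0, 10, 0.38], [0, 0, 0], 15], [[0, 10, 0.38], [0, 0, 0], 15]])

```text
clock: 13.72
tcp_pos: [0.5029, -0.0304, 0.0806]
orientation: [0.001, 0.112, 0.994, -0.0]
wrist_force: [-1.6, 0.2, 9.4]
finger_gap: 0.0229
grip_force: 90.4
```

```bash
python3 -c "
from h import *
st(3)"
```

```text
t 13.82 N 10.52 F [-1.6  1.   8.8] T [ 0.38  0.29 -0.02] | jig x -1.5 y -34.9 z 80.61 mm | tilt y 0.0003 x 0.0025 yaw 167.13
```

step_arm(moves=[[[0, 1, 0.0], [0, 0, 0], 15], [[0, 3, 0.03], [0, 0, 0], 15], [[0, 5.5, 0.08], [0, 0, 0], 15], [[0, 8, 0.16], [0, 0, 0], 15], [[0, 9.5, 0.2], [0, 0, 0], 15], [[0, 10, 0.22], [0, 0, 0], 15], [[0, 10, 0.22], [0, 0, 0], 15]])

```text
clock: 14.4
tcp_pos: [0.5052, -0.0207, 0.0803]
orientation: [0.001, 0.112, 0.994, -0.0]
wrist_force: [-0.7, 0.0, 7.6]
finger_gap: 0.0235
grip_force: 90.3
```

```bash
python3 -c "
from h import *
st(3)"
```

```text
t 14.50 N 8.92 F [-1.   0.8  7.2] T [0.26 0.2  0.01] | jig x -1.3 y -24.9 z 80.37 mm | tilt y 0.0002 x 0.0027 yaw 167.13
```

step_arm(moves=[[[0, 1, 0.06], [0, 0, 0], 15], [[0, 3, 0.16], [0, 0, 0], 15], [[0, 5.5, 0.27], [0, 0, 0], 15], [[0, 8, 0.38], [0, 0, 0], 15], [[0, 9.5, 0.45], [0, 0, 0], 15], [[0, 10, 0.47], [0, 0, 0], 15], [[0, 10, 0.47], [0, 0, 0], 15]])

```text
clock: 15.08
tcp_pos: [0.5076, -0.011, 0.0799]
orientation: [0.001, 0.112, 0.994, -0.0]
wrist_force: [-1.1, 0.3, 6.9]
finger_gap: 0.0228
grip_force: 90.3
```

```bash
python3 -c "
from h import *
st(3)"
```

```text
t 15.18 N 9.34 F [-0.5  0.5  7.6] T [ 0.24  0.19 -0.01] | jig x -1.2 y -14.9 z 79.92 mm | tilt y 0.0002 x 0.0030 yaw 167.13
```

step_arm(moves=[[[0, 1, 0.05], [0, 0, 0], 15], [[0, 3, 0.15], [0, 0, 0], 15], [[0, 5.5, 0.26], [0, 0, 0], 15], [[0, 8, 0.38], [0, 0, 0], 15], [[0, 9.5, 0.46], [0, 0, 0], 15], [[0, 10, 0.5], [0, 0, 0], 15], [[0, 10, 0.5], [0, 0, 0], 15]])

```text
clock: 15.77
tcp_pos: [0.5099, -0.0012, 0.0795]
orientation: [0.002, 0.112, 0.994, -0.0]
wrist_force: [-0.9, 0.4, 7.8]
finger_gap: 0.0228
grip_force: 90.3
```

```bash
python3 -c "
from h import *
st(3)"
```

```text
t 15.87 N 9.58 F [-1.   0.4  7.8] T [ 0.19  0.16 -0.01] | jig x -1.0 y -4.9 z 79.50 mm | tilt y 0.0002 x 0.0032 yaw 167.13
```

step_arm(moves=[[[0, 1, 0.05], [0, 0, 0], 15], [[0, 3, 0.15], [0, 0, 0], 15], [[0, 5.5, 0.26], [0, 0, 0], 15], [[0, 8, 0.38], [0, 0, 0], 15], [[0, 9.5, 0.46], [0, 0, 0], 15], [[0, 10, 0.5], [0, 0, 0], 15], [[0, 10, 0.5], [0, 0, 0], 15]])

```text
clock: 16.45
tcp_pos: [0.5123, 0.0085, 0.079]
orientation: [0.002, 0.112, 0.994, -0.0]
wrist_force: [0.3, 0.2, 8.4]
finger_gap: 0.023
grip_force: 90.3
```

```bash
python3 -c "
from h import *
st(3)"
```

```text
t 16.55 N 9.28 F [-0.3  0.5  7.5] T [ 0.13  0.11 -0.02] | jig x -0.8 y 5.2 z 79.03 mm | tilt y 0.0002 x 0.0035 yaw 167.13
```

step_arm(moves=[[[0, 1, 0.06], [0, 0, 0], 15], [[0, 3, 0.17], [0, 0, 0], 15], [[0, 5.5, 0.3], [0, 0, 0], 15], [[0, 8, 0.43], [0, 0, 0], 15], [[0, 9.5, 0.52], [0, 0, 0], 15], [[0, 10, 0.56], [0, 0, 0], 15], [[0, 10, 0.56], [0, 0, 0], 15]])

```text
clock: 17.13
tcp_pos: [0.5147, 0.0182, 0.0785]
orientation: [0.002, 0.112, 0.994, -0.0]
wrist_force: [0.5, 0.2, 7.0]
finger_gap: 0.0229
grip_force: 90.3
```

```bash
python3 -c "
from h import *
st(3)"
```

```text
t 17.23 N 9.12 F [0.2 0.4 7.4] T [ 0.09  0.06 -0.06] | jig x -0.7 y 15.2 z 78.51 mm | tilt y 0.0002 x 0.0037 yaw 167.13
```

step_arm(moves=[[[0, 1, 0.07], [0, 0, 0], 15], [[0, 3, 0.19], [0, 0, 0], 15], [[0, 5.5, 0.34], [0, 0, 0], 15], [[0, 8, 0.49], [0, 0, 0], 15], [[0, 9.5, 0.59], [0, 0, 0], 15], [[0, 10, 0.63], [0, 0, 0], 15], [[0, 10, 0.63], [0, 0, 0], 15]])

```text
clock: 17.82
tcp_pos: [0.517, 0.028, 0.0779]
orientation: [0.002, 0.112, 0.994, -0.0]
wrist_force: [0.2, -0.4, 6.9]
finger_gap: 0.0229
grip_force: 90.3
```

```bash
python3 -c "
from h import *
st(3)"
```

```text
t 17.92 N 8.89 F [0.5 0.8 7.1] T [ 0.03  0.03 -0.02] | jig x -0.5 y 25.2 z 77.94 mm | tilt y 0.0002 x 0.0040 yaw 167.12
```

step_arm(moves=[[[0, 1, 0.09], [0, 0, 0], 15], [[0, 3, 0.24], [0, 0, 0], 15], [[0, 5.5, 0.42], [0, 0, 0], 15], [[0, 8, 0.6], [0, 0, 0], 15], [[0, 9.5, 0.71], [0, 0, 0], 15], [[0, 10, 0.75], [0, 0, 0], 15], [[0, 10, 0.75], [0, 0, 0], 15]])

```text
clock: 18.5
tcp_pos: [0.5194, 0.0377, 0.0773]
orientation: [0.002, 0.112, 0.994, -0.0]
wrist_force: [0.1, 1.4, 7.1]
finger_gap: 0.0226
grip_force: 90.3
```

```bash
python3 -c "
from h import *
st(3)"
```

```text
t 18.60 N 9.18 F [0.6 0.9 7.4] T [-0.02  0.04  0.01] | jig x -0.3 y 35.2 z 77.28 mm | tilt y 0.0002 x 0.0043 yaw 167.13
```

step_arm(moves=[[[0, 1, 0.09], [0, 0, 0], 15], [[0, 3, 0.25], [0, 0, 0], 15], [[0, 5.5, 0.44], [0, 0, 0], 15], [[0, 8, 0.63], [0, 0, 0], 15], [[0, 9.5, 0.75], [0, 0, 0], 15], [[0, 10, 0.79], [0, 0, 0], 15], [[0, 10, 0.79], [0, 0, 0], 15]])

```text
clock: 19.18
tcp_pos: [0.5218, 0.0475, 0.0765]
orientation: [0.002, 0.112, 0.994, -0.0]
wrist_force: [0.9, 1.2, 7.4]
finger_gap: 0.023
grip_force: 90.3
```

```bash
python3 -c "
from h import *
st(3)"
```

```text
t 19.28 N 9.56 F [0.6 0.3 7.8] T [-0.06  0.02  0.03] | jig x -0.2 y 45.2 z 76.55 mm | tilt y 0.0002 x 0.0045 yaw 167.13
```

step_arm(moves=[[[0, 1, 0.09], [0, 0, 0], 15], [[0, 3, 0.25], [0, 0, 0], 15], [[0, 5.5, 0.44], [0, 0, 0], 15], [[0, 8, 0.64], [0, 0, 0], 15], [[0, 9.5, 0.76], [0, 0, 0], 15], [[0, 10, 0.82], [0, 0, 0], 15], [[0, 10, 0.82], [0, 0, 0], 15]])

```text
clock: 19.87
tcp_pos: [0.5242, 0.0572, 0.0758]
orientation: [0.002, 0.112, 0.994, -0.0]
wrist_force: [0.7, 0.5, 8.3]
finger_gap: 0.0233
grip_force: 90.3
```

```bash
python3 -c "
from h import *
st(3)"
```

```text
t 19.97 N 9.74 F [0.2 0.7 8. ] T [-0.09 -0.04  0.06] | jig x -0.0 y 55.3 z 75.81 mm | tilt y 0.0003 x 0.0048 yaw 167.13
```

step_arm(moves=[[[0, 1, 0.09], [0, 0, 0], 15], [[0, 3, 0.25], [0, 0, 0], 15], [[0, 5.5, 0.46], [0, 0, 0], 15], [[0, 8, 0.68], [0, 0, 0], 15], [[0, 9.5, 0.82], [0, 0, 0], 15], [[0, 10, 0.87], [0, 0, 0], 15], [[0, 10, 0.87], [0, 0, 0], 15]])

```text
clock: 20.55
tcp_pos: [0.5265, 0.067, 0.075]
orientation: [0.002, 0.112, 0.994, -0.0]
wrist_force: [0.8, 0.6, 7.8]
finger_gap: 0.0231
grip_force: 90.3
```

```bash
python3 -c "
from h import *
st(3)
snap('scene','s4.png');snap('top','t4.png')
a=cv2.imread('pics/s4.png')[130:260,180:340];b=cv2.imread('pics/t4.png')[130:260,200:360]
cv2.imwrite('pics/c4.png',cv2.convertScaleAbs(cv2.resize(np.hstack([a,b]),None,fx=2.5,fy=2.5,interpolation=cv2.INTER_CUBIC),alpha=1.5))"
```

```text
t 20.65 N 10.13 F [0.8 0.8 8.4] T [-0.17 -0.02  0.02] | jig x 0.1 y 65.3 z 75.02 mm | tilt y 0.0003 x 0.0051 yaw 167.13
```

View pics/c4.png

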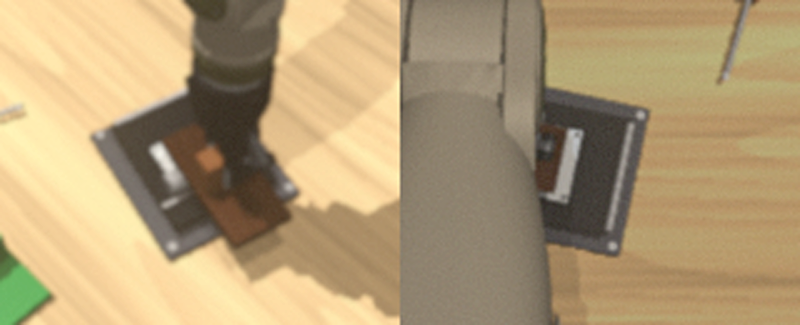

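The view shows the board past the plate. The roller's end is just short of the white line, near (175,185) with the line at (178,200).

step_arm(moves=[[[0, 1, 0.06], [0, 0, 0], 15], [[0, 3, 0.2], [0, 0, 0], 15], [[0, 5.5, 0.4], [0, 0, 0], 15], [[0, 8, 0.6], [0, 0, 0], 15], [[0, 9.5, 0.72], [0, 0, 0], 15], [[0, 10, 0.77], [0, 0, 0], 15], [[0, 10, 0.77], [0, 0, 0], 15]])

```text
clock: 21.33
tcp_pos: [0.5288, 0.0767, 0.0742]
orientation: [0.003, 0.112, 0.994, -0.0]
wrist_force: [1.9, 0.1, 7.8]
finger_gap: 0.023
grip_force: 90.3
```

```bash
python3 -c "
from h import *
st(3)"
```

```text
t 21.43 N 9.58 F [1.3 0.5 7.8] T [-0.2  -0.05  0.06] | jig x 0.2 y 75.3 z 74.26 mm | tilt y 0.0003 x 0.0052 yaw 167.13
```

step_arm(moves=[[[0, 1, 0.06], [0, 0, 0], 15], [[0, 3, 0.2], [0, 0, 0], 15], [[0, 5.5, 0.4], [0, 0, 0], 15], [[0, 8, 0.6], [0, 0, 0], 15], [[0, 9.5, 0.72], [0, 0, 0], 15], [[0, 10, 0.77], [0, 0, 0], 15], [[0, 10, 0.77], [0, 0, 0], 15]])

```text
clock: 22.02
tcp_pos: [0.5312, 0.0865, 0.0735]
orientation: [0.003, 0.112, 0.994, -0.0]
wrist_force: [0.8, 0.7, 8.0]
finger_gap: 0.023
grip_force: 90.3
```

```bash
python3 -c "
from h import *
st(3)"
```

```text
t 22.12 N 10.05 F [1.2 0.6 8.3] T [-0.26 -0.11  0.1 ] | jig x 0.4 y 85.3 z 73.52 mm | tilt y 0.0003 x 0.0054 yaw 167.13
```

step_arm(moves=[[[0, 1, 0.05], [0, 0, 0], 15], [[0, 3, 0.16], [0, 0, 0], 15], [[0, 4.5, 0.27], [0, 0, 0], 15], [[0, 5, 0.3], [0, 0, 0], 15], [[0, 5, 0.3], [0, 0, 0], 15]])

```text
clock: 22.53
tcp_pos: [0.5323, 0.0913, 0.0732]
orientation: [0.003, 0.112, 0.994, -0.0]
wrist_force: [1.3, 0.0, 7.9]
finger_gap: 0.023
grip_force: 90.3
```

step_arm(moves=[[[0, 0, -0.8], [0, 0, 0], 15], [[0, 0, -1.6], [0, 0, 0], 15], [[0, 0, -2.4], [0, 0, 0], 15], [[0, 0, -3.2], [0, 0, 0], 15], [[0, 0, -4], [0, 0, 0], 15], [[0, 0, -5], [0, 0, 0], 15], [[0, 0, -6], [0, 0, 0], 15], [[0, 0, -8], [0, 0, 0], 15]])

```text
clock: 23.2
tcp_pos: [0.529, 0.0915, 0.079]
orientation: [-0.001, 0.112, 0.994, -0.0]
wrist_force: [0.5, -1.7, -0.8]
finger_gap: 0.0231
grip_force: 89.2
```

step_arm(moves=[[[0, 0, -5], [0, 0, 0], 15], [[0, 0, -15], [0, 0, 0], 15], [[0, 0, -30], [0, 0, 0], 15], [[0, 0, -45], [0, 0, 0], 15], [[0, 0, -60], [0, 0, 0], 15], [[0, 0, -70], [0, 0, 0], 15], [[0, 0, -70], [0, 0, 0], 15]])

```text
clock: 23.78
tcp_pos: [0.5305, 0.0916, 0.1518]
orientation: [0.001, 0.112, 0.994, 0.0]
wrist_force: [0.1, -0.1, -2.0]
finger_gap: 0.023
grip_force: 89.1
```

```bash
python3 -c "
from h import *
st(3)
to(.464,-.332,.145,174.5)"
```

```text
t 23.88 N -0.45 F [ 0.2  0.2 -2.2] T [-0.02 -0.    0.02] | jig x -2.4 y 89.9 z 149.44 mm | tilt y -0.0000 x -0.0001 yaw 167.12
t 23.88 mm [ -30.6 -427.5    4.4] rad [ 0.000e+00 -1.000e-04 -1.288e-01]
```

step_arm(moves=[[[-2, -25, 0], [0, 0, -0.02], 15], [[-5, -65, 0], [0, 0, -0.04], 15], [[-8, -105, 0], [0, 0, -0.06], 15], [[-11, -145, 0], [0, 0, -0.08], 15], [[-14, -185, 0], [0, 0, -0.1], 15], [[-17, -225, 0], [0, 0, -0.128], 15], [[-20, -265, 0], [0, 0, -0.128], 15], [[-23, -300, 0], [0, 0, -0.128], 15]])

```text
clock: 24.55
tcp_pos: [0.4837, -0.2079, 0.1482]
orientation: [-0.001, 0.049, 0.999, 0.0]
wrist_force: [0.8, -0.2, -1.6]
finger_gap: 0.023
grip_force: 89.1
```

step_arm(moves=[[[-10, -35, 0], [0, 0, 0], 15], [[-20, -70, 0], [0, 0, 0], 15], [[-24, -105, 0], [0, 0, 0], 15], [[-24, -123, 0], [0, 0, 0], 15], [[-24, -128, 0], [0, 0, 0], 15], [[-24, -128, 0], [0, 0, 0], 15]])

```text
clock: 25.05
tcp_pos: [0.4957, -0.3367, 0.1477]
orientation: [-0.001, 0.05, 0.999, 0.001]
wrist_force: [0.1, 0.1, -1.3]
finger_gap: 0.023
grip_force: 89.1
```

```bash
python3 -c "
from h import *
st(3)
to(.464,-.332,.145,174.5)
snap('top','t5.png')
im=cv2.imread('pics/t5.png')[145:245,215:315]
cv2.imwrite('pics/c5.png',cv2.resize(cv2.convertScaleAbs(im,alpha=1.6),None,fx=6,fy=6,interpolation=cv2.INTER_CUBIC))"
```

```text
t 25.15 N 0.50 F [-0.1  0.2 -1.2] T [ 0.05 -0.01 -0.02] | jig x 58.7 y -333.0 z 148.36 mm | tilt y 0.0018 x -0.0023 yaw 174.46
t 25.15 mm [32.1 -0.6  3.4] rad [ 0.0021 -0.002  -0.0007]
```

View pics/c5.png

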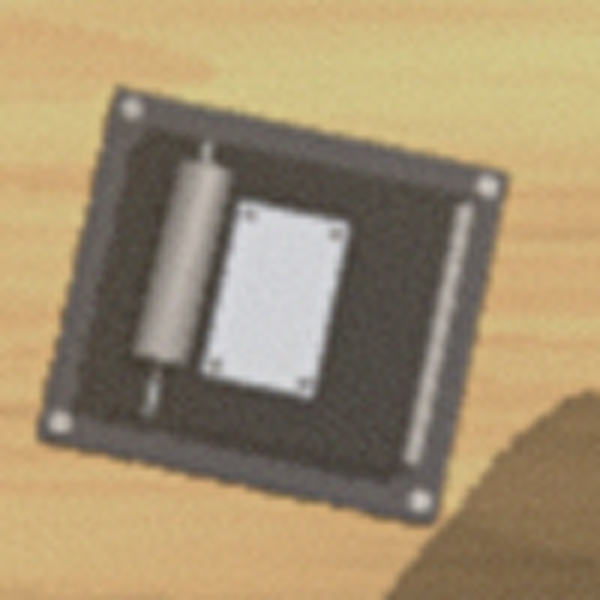

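The roller lies on the line, about 1 mm off it, parallel, and roughly 8 mm off centre in x. That is within tolerance, so I'll put the board back.

step_arm(moves=[[[16, 0, 10], [0, 0, 0], 15], [[28, 0, 35], [0, 0, 0], 15], [[32, 0, 65], [0, 0, 0], 15], [[32, 0, 90], [0, 0, 0], 15], [[32, 0, 108], [0, 0, 0], 15], [[32, 0, 117], [0, 0, 0], 15], [[32, 0, 120], [0, 0, 0], 15], [[32, 0, 120], [0, 0, 0], 15]])

```text
clock: 25.87
tcp_pos: [0.465, -0.3317, 0.0294]
orientation: [-0.0, 0.048, 0.999, 0.0]
wrist_force: [0.8, 0.4, -2.0]
finger_gap: 0.0229
grip_force: 89.2
```

step_arm(moves=[[[0, 0, 1], [0, 0, 0], 15], [[0, 0, 2], [0, 0, 0], 15], [[0, 0, 3], [0, 0, 0], 15], [[0, 0, 4], [0, 0, 0], 15], [[0, 0, 5], [0, 0, 0], 15], [[0, 0, 6], [0, 0, 0], 15], [[0, 0, 6], [0, 0, 0], 15], [[0, 0, 6], [0, 0, 0], 15]])

```text
clock: 26.53
tcp_pos: [0.4648, -0.3327, 0.0234]
orientation: [-0.0, 0.048, 0.999, 0.0]
wrist_force: [0.8, -0.6, -0.9]
finger_gap: 0.0228
grip_force: 89.2
```

```bash
python3 -c "
from h import *
st(3)"
```

```text
t 26.63 N 0.07 F [ 0.2 -0.1 -1.7] T [-0.    0.01  0.03] | jig x 27.9 y -338.2 z 23.50 mm | tilt y -0.0001 x -0.0000 yaw 174.45
```

step_arm(moves=[[[0, 0, 0.7], [0, 0, 0], 15], [[0, 0, 1.4], [0, 0, 0], 15], [[0, 0, 2.1], [0, 0, 0], 15], [[0, 0, 2.8], [0, 0, 0], 15], [[0, 0, 3.5], [0, 0, 0], 15], [[0, 0, 4], [0, 0, 0], 15], [[0, 0, 4], [0, 0, 0], 15]])

```text
clock: 27.22
tcp_pos: [0.4648, -0.3327, 0.0193]
orientation: [-0.0, 0.048, 0.999, 0.0]
wrist_force: [-0.3, 0.4, -1.0]
finger_gap: 0.0233
grip_force: 89.2
```

```bash
python3 -c "
from h import *
st(3)"
```

```text
t 27.32 N -0.20 F [-0.1 -0.  -1.9] T [-0.01  0.   -0.01] | jig x 27.9 y -338.1 z 19.49 mm | tilt y -0.0001 x -0.0000 yaw 174.45
```

step_arm(moves=[[[0, 0, 0.3], [0, 0, 0], 15], [[0, 0, 0.6], [0, 0, 0], 15], [[0, 0, 0.9], [0, 0, 0], 15], [[0, 0, 1.2], [0, 0, 0], 15], [[0, 0, 1.2], [0, 0, 0], 15]])

```text
clock: 27.73
tcp_pos: [0.4649, -0.3328, 0.019]
orientation: [0.0, 0.048, 0.999, -0.0]
wrist_force: [-1.5, 1.2, 4.9]
finger_gap: 0.023
grip_force: 90.0
```

```bash
python3 -c "
from h import *
st(3)"
```

```text
t 27.83 N 6.97 F [-1.8  1.2  5.2] T [ 0.31  0.33 -0.03] | jig x 28.0 y -338.2 z 18.99 mm | tilt y -0.0004 x 0.0004 yaw 174.46
```

The board is on the bench, so I'll release it and go straight up.

step_arm(moves=[[[0, 0, 0], [0, 0, 0], 30], [[0, 0, 0], [0, 0, 0], 50], [[0, 0, 0], [0, 0, 0], 70], [[0, 0, 0], [0, 0, 0], 85], [[0, 0, 0], [0, 0, 0], 85], [[0, 0, 0], [0, 0, 0], 85], [[0, 0, -5], [0, 0, 0], 85], [[0, 0, -15], [0, 0, 0], 85]])

```text
clock: 28.5
tcp_pos: [0.4641, -0.3319, 0.0326]
orientation: [-0.001, 0.048, 0.999, 0.001]
wrist_force: [-0.1, 0.5, 0.2]
finger_gap: 0.085
grip_force: 0.0
```

step_arm(moves=[[[0, 0, -20], [0, 0, 0], 85], [[0, 0, -50], [0, 0, 0], 85], [[0, 0, -85], [0, 0, 0], 85], [[0, 0, -120], [0, 0, 0], 85], [[0, 0, -140], [0, 0, 0], 85], [[0, 0, -140], [0, 0, 0], 85], [[0, 0, -140], [0, 0, 0], 85]])

```text
clock: 29.08
tcp_pos: [0.4658, -0.3336, 0.1758]
orientation: [0.002, 0.048, 0.999, -0.002]
wrist_force: [-0.2, -0.0, -0.1]
finger_gap: 0.0849
grip_force: 0.0
```

```bash
python3 -c "
from h import *
snap('scene','s6.png')
a=cv2.imread('pics/s6.png')[60:270,100:340]
cv2.imwrite('pics/c6.png',cv2.resize(a,None,fx=2.5,fy=2.5))"
```

```text
(no output)
```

View pics/c6.png

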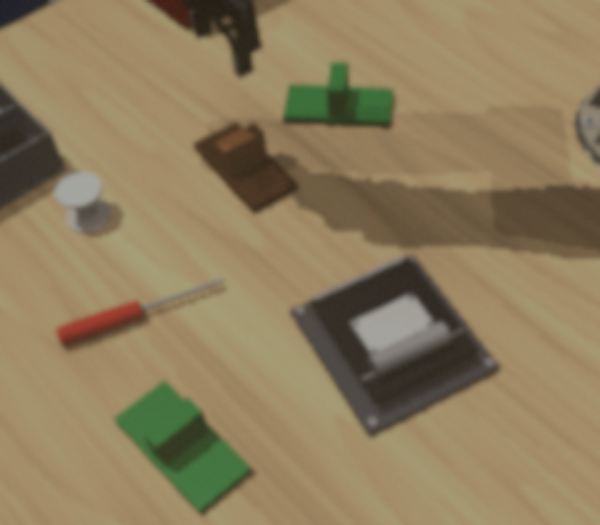

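The board lies flat at (245,168), the gripper is clear of it, and the roller is on the line at (410,345).

```bash
python3 -c "
from h import *
print(env.hand_in())"
```

```text
the job is handed in; nothing more can be done
None
```

The job is handed in, with no verdict returned: the roller crossed the plate at about 9–10 N (read at each stop) and rests about 1 mm off the line, and the board is flat on the bench.

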